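# Set the spindle pin, then find the steel bushing by weight

## Robot

A 6-joint arm with a two-finger parallel gripper is mounted at the origin on the work surface. World frame = base frame: x ahead of the robot, y to its left, z up, the work surface at z = 0. Lengths are in m, angles in rad, forces in N, time in s.
With the tool pointing down it reaches from about 0.35 to 0.725 m from the base axis. Payload 6 kg.
Tool frame: the origin (TCP) lies on the mounting face of the last link; the fingertips stand 173 mm ahead of it and the grasp point (between the pads) lies grasp_offset ahead of it (grasp_offset is the distance from the TCP to the grasp point, in m); z points along the fingers, y is the line along which they close (so a half turn about z gives the same grasp; the last joint's range is limited). The gripper opens to 85 mm and grips with 20 to 120 N. Pads are 22 mm wide; open, the fingers measure 114 mm over their backs; the gripper's body (76 mm by 85 mm) begins 54 mm behind the grasp point. The pads swing forward as they close: fully open they stand 13 mm farther back than shut.
Start: joints at [1.478, 0.04, 0.085, 0, -1.615, -0.334], TCP at [0.248, 0.546, 0.405] pointing down, gripper open.
Joint ranges: [-2.56, 2.56], [-1.29, 2.01], [-1.08, 1.49], [-3.29, 1.98], [-2.81, -0.18], [-2.99, 2.99]. Speed limits (rad/s): [2.57, 2.57, 3.01, 3.14, 3.14, 3.14].

## Interface

Orientations are given as a unit quaternion [w, x, y, z].
In Python, from cell import * gives the robot as it stands.
- The arm moves only by the shell command python3 -m jog 'ROWS' [OPENING]. ROWS is a JSON object of lists of equal length, an entry for each row: "translation": the shift along the tool's x, y, z in units of 500 mm (1.0 is 500 mm), a list of three; "delta_rot": the turn, a rotation vector about the tool's x, y, z in units of 90 degrees (1.0 is 90 degrees), a list of three. In form: {"translation": [[dx, dy, dz], ...], "delta_rot": [[ax, ay, az], ...]}. A call has exactly 8 rows; each row is the pose to reach, as a shift and turn from the pose commanded when the call began, along the tool's axes at that moment; what a row does not reach only later rows make up. A row lasts 1/12 s, in which the tool goes at most 41.7 mm and 7.16 degrees, less where a joint would pass 70% of its speed; a pose out of reach is approached as far as the arm can. A call with a number of a shift or a turn outside -1 to 1 is refused whole. A call with a gripper value outside its range is refused whole. OPENING is the opening, from 0 (shut) to 1 (fully open), set as the call begins (- or left out, the last holds). The fingers move at their own pace and stop on an object; the grip force is fixed at half the most. Time passes only in rows, so rows that repeat a pose let the fingers close, or fill a call up. It gives the time, the measured TCP pose, the force, the opening and the grip force at its end, in the units of the state.
- get_state(): the state, without advancing time (a new reading comes with each control period).
- camera(name): name is "side" or "top" or "wrist"; returns a dict with "color" (384x512x3 uint8, red, green, blue), "vfov" (degrees; the focal length in pixels is half the picture's height over the tangent of half this angle, whatever the lens; pixels are square), "cx", "cy" (the principal point, pixels), "R" (3x3) and "t" (3): a world point X has camera coordinates R X + t. Camera axes: x right, y down, z forward; pixel columns grow to the right and rows downward; lengths in m; the calibration is good to about 2 mm. A picture is of the moment at which its call begins. There is no depth.
- job_done(): hands the job in; it is judged then, once.
The state is a dict: "clock": time; "joint_positions": joint angles; "qvel": joint speeds; "joint_torque": joint torques, N m; "position": TCP position; "eef_rot": TCP orientation; "contact_force": force on the tool from outside, world axes, zero at the start; "torque": the same for the moment, N m; "grip_width": opening from 0.0 (shut) to 1.0 (fully open); "grasp_force": force on a finger pad.
Only numpy, scipy, OpenCV 4.12 (cv2) and the standard library are available. Lean on these libraries where they do the work, as an engineer would, in place of code of your own. Each camera call takes 0.05 s, during which the arm holds its last target. There are 200 camera calls.

## Task

Move the stepped pin from its wooden rack into the hole of the green fixture block, fully home. Then lift the bushing on the left-hand pad clear and set it back upright on its pad, and after it lift the one on the right-hand pad, to feel which of the two look-alike bushings is the heavier (the steel one). Finish still holding the heavier bushing in the gripper, upright and still, centred over the pin with its underside a few centimetres above the pin's top and touching nothing else, with the lighter bushing standing on its pad and the hammer, tin and carton left where they were.

Things in the scene. Friction and masses are not known exactly. Their poses are not given: they have to be found in the camera images.
- pin_head (a point): Centre of the thick upper half (head) of a loose steel stepped pin, about 100 g, that starts upright in the wooden rack (a light wood block 56 x 56 mm, 50 mm high, hole as in the green block). The head is a cylinder 16 mm in diameter and 50 mm long; below it is a shank 10 mm in diameter and 40 mm long with a tapered end. The shoulder between them lies 25 mm below this point and rests on the rack's top; the pin's top lies 25 mm above this point. z runs up along the pin.
- pin_tip (a point): Bottom end of that pin's shank, on its axis, 65 mm below the centre of the head and 40 mm below the shoulder.
- block_hole (a point): Centre of the mouth of the upright hole in the fixed green fixture block (80 x 80 mm, 50 mm high, low feet at two sides). Hole 13 mm in diameter, 45 mm deep, with a 2 mm chamfer; the mouth is flush with the block's flat top. The pin is fully home when its shoulder rests on the block's top; its head then stands 50 mm above the top.
- pad_left (a point): Centre of the top of the left-hand (towards the robot's left, +y) black rubber pad on the fixed plywood board (130 x 270 mm, 12 mm thick). Pad 64 mm in diameter, its top 15 mm above the bench. The pads are 130 mm apart, and the line from right pad to left pad is this frame's y.
- pad_right (a point): Centre of the top of the right-hand rubber pad on the same board, otherwise as the left one.
- bushing_p_mid (a point): Centre, half-way up and on the axis, of one of two loose plated bushings: an upright tube 44 mm in outer diameter, 22 mm bore, 50 mm high, standing on either pad. One bushing is steel (about 0.39 to 0.53 kg), the other plated aluminium (about 0.16 to 0.25 kg); they look the same, and which is which must be felt. z is the tube's axis.
- bushing_q_mid (a point): The same point of the other look-alike bushing, standing on the other pad; same size and shape, different weight.
- hammer: Bystander: a hammer lying beyond the work, about 260 mm long. Leave it alone.
- tin: Bystander: a plain pale tin 60 mm in diameter and 110 mm high, standing beyond the board. Origin at the centre of its underside. Leave it alone.
- liners: Bystander: an open carton of brass strips, 130 x 170 mm, 75 mm high, fixed on the bench beyond the block and rack. Origin at the centre of its underside. Leave it alone.
There are look-alikes about, which are no part of the job. Leave any blue, orange or red look-alike of the part that bears bushing_q_mid alone.

How it is judged:
By the outcome, as a careful person would: the job done as asked, in the order asked, and still so for the second after the job is handed in, while the arm keeps its last pose, push and grip.
It also fails if it takes over 72 s, if anything falls off the work surface, if the arm or the gripper's body presses on something with over 40 N, if the wrist force passes 120 N, or if a joint passes its speed limit or range.

## Working session

There is one attempt and no reset: what is moved stays moved. The work goes in short steps, Python scripts to look and compute and a shell command to move; the robot and the scene stay as the last step left them, time stands still between calls to the robot, and variables do not carry over. Pictures are saved under pics/ and viewed, at most 10 in all, crops included, and the job is handed in when it is done.

```bash
ls; mkdir -p pics; python3 - <<'E'
from cell import *
import cv2,numpy as np
s=get_state();print({k:np.round(v,4).tolist() for k,v in s.items()})
try: print('go',grasp_offset)
except Exception as e: print(e)
ims=[]
for n in("top","side"):
    c=camera(n);cv2.imwrite(f'pics/{n}0.png',c["color"][:,:,::-1]);print(n,c["vfov"],c["cx"],c["cy"],np.round(c["R"],4).tolist(),np.round(c["t"],4).tolist())
E
```

```text
pics
{'clock': 0.0, 'joint_positions': [1.4777, 0.0408, 0.0838, -0.0005, -1.6155, -0.3337], 'qvel': [0.0013, -0.0006, 0.0, 0.0013, -0.0014, -0.0008], 'joint_torque': [-0.0, -36.821, 34.7423, 6.9322, -0.0054, 0.0], 'position': [0.2483, 0.5462, 0.4037], 'eef_rot': [0.0009, 0.9773, -0.2118, -0.0001], 'contact_force': [0.5654, -0.4232, -0.4409], 'torque': [0.0061, 0.0015, -0.0161], 'grasp_force': 0.0, 'grip_width': 1.0007}
go 0.1547
top 54.2570470153275 258.71147098881937 186.86030223543844 [[-0.0931, -0.9957, -0.0007], [-0.9719, 0.091, -0.2171], [0.2162, -0.0196, -0.9762]] [0.0763, 0.6012, 0.7684]
side 45.59639837456764 256.57303683997884 188.1630287724042 [[0.9118, -0.4102, 0.0177], [-0.1945, -0.4693, -0.8613], [0.3617, 0.7819, -0.5077]] [-0.5311, 0.2175, 0.9895]
```

View pics/top0.png

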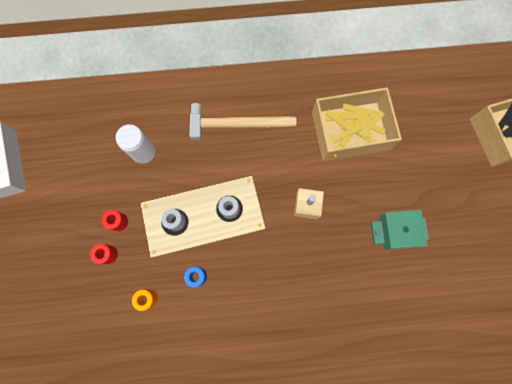

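View pics/side0.png

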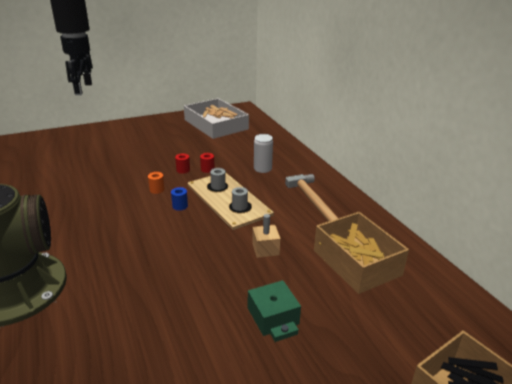

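The top view shows the board at (203,216) with bushings at about (174,219) and (230,207), the rack and pin at (310,204), and the green block's hole at (405,230). The side view has the pin at (267,223), the hole at (274,298), and the bushings at (218,178) and (240,198). Next I'll zoom in to measure.

```bash
cat > h.py <<'E'
from cell import *
import cv2,numpy as np
from scipy.spatial.transform import Rotation as Ro
def ray(c,u,v):
    f=192/np.tan(np.radians(c["vfov"]/2)); R=np.array(c["R"]);t=np.array(c["t"])
    return -R.T@t, R.T@np.array([(u-c["cx"])/f,(v-c["cy"])/f,1])
def plane(c,u,v,z):
    o,d=ray(c,u,v); return o+d*(z-o[2])/d[2]
def proj(c,X):
    f=192/np.tan(np.radians(c["vfov"]/2)); p=np.array(c["R"])@X+np.array(c["t"]); return c["cx"]+f*p[0]/p[2],c["cy"]+f*p[1]/p[2]
def crop(c,u0,v0,w,h,k):
    return cv2.resize(np.ascontiguousarray(c["color"][v0:v0+h,u0:u0+w,::-1]),None,fx=k,fy=k,interpolation=cv2.INTER_CUBIC)
def togo(target,yaw_deg):
    """shift (tool axes, /0.5) and turn (/90deg) taking the measured TCP to target with tool down, tool y axis at yaw (mod 180)"""
    s=get_state();q=s["eef_rot"];R=Ro.from_quat([q[1],q[2],q[3],q[0]])
    best=None
    for y in (yaw_deg,yaw_deg+180):
        a=np.radians(y);Y=np.array([np.cos(a),np.sin(a),0]);Z=np.array([0,0,-1.]);X=np.cross(Y,Z)
        r=(R.inv()*Ro.from_matrix(np.stack([X,Y,Z],1))).as_rotvec()/(np.pi/2)
        if best is None or np.linalg.norm(r)<np.linalg.norm(best): best=r
    return np.round(R.inv().apply(np.array(target)-s["position"])/0.5,4),np.round(best,4)
E
python3 - <<'E'
from h import *
t=camera("top");s=camera("side")
A=np.hstack([crop(t,140,175,130,85,3),crop(t,290,180,130,85,3)])
B=np.hstack([crop(s,200,160,130,100,3),crop(s,230,200,130,100,3)])
A=np.vstack([A,B]);print(A.shape);cv2.imwrite('pics/z1.png',A)
E
```

```text
(555, 780, 3)
```

View pics/z1.png

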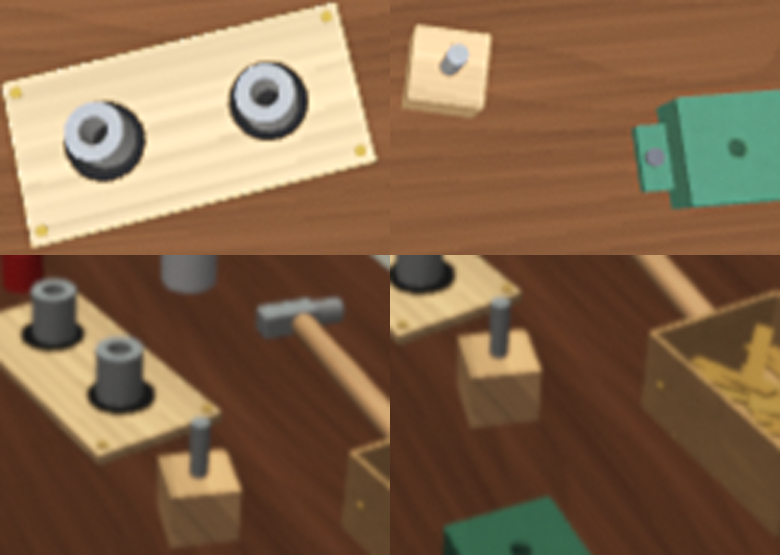

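The crops show the two bushing tops, the pin top and the block hole clearly. I'll convert those pixels to positions in both views.

```bash
python3 - <<'E'
from h import *
t=camera("top");s=camera("side")
for n,a,b,z in [("bL",(171.7,218.3),(217.3,171),.065),("bR",(228.3,205),(239.3,190.7),.065),("pin",(312,197.3),(266,215.3),.1),("hole",(405.3,229),(273,297.3),.05)]:
    print(n,plane(t,*a,z).round(4),plane(s,*b,z).round(4))
# green block top: edges; rack top edges
im=t["color"].astype(int);hsv=cv2.cvtColor(t["color"],cv2.COLOR_RGB2HSV)
g=((hsv[...,0]>65)&(hsv[...,0]<95)&(hsv[...,1]>90)&(hsv[...,2]>125)).astype(np.uint8)
g=cv2.morphologyEx(g,cv2.MORPH_OPEN,np.ones((15,15)))
c=max(cv2.findContours(g,0,2)[0],key=cv2.contourArea);r=cv2.boxPoints(cv2.minAreaRect(c));print("green",np.round(r,1).tolist(),[plane(t,*p,.05).round(3)[:2].tolist() for p in r])
for P,z in(([(144,202.3),(248,179.7),(260,226),(153.7,251.3)],.012),([(298.3,188.3),(323.3,191),(321.7,215.7),(294.7,210.7)],.05)):
    print([plane(t,*p,z).round(3)[:2].tolist() for p in P])
for n,p in(("tin",(131,132)),("ham",(196,120))):print(n,plane(t,*p,.1 if n=="tin" else .02).round(3))
E
```

```text
bL [0.5535 0.2162 0.065 ] [0.555  0.2206 0.065 ]
bR [0.5714 0.0906 0.065 ] [0.5716 0.0926 0.065 ]
pin [ 0.5651 -0.0897  0.1   ] [ 0.5644 -0.0898  0.1   ]
hole [ 0.4838 -0.2947  0.05  ] [ 0.4855 -0.2931  0.05  ]
green [[388.0, 212.0], [423.0, 212.0], [423.0, 247.0], [388.0, 247.0]] [[0.525, -0.263], [0.518, -0.341], [0.441, -0.326], [0.448, -0.25]]
[[0.606, 0.291], [0.638, 0.043], [0.525, 0.025], [0.49, 0.272]]
[[0.598, -0.069], [0.586, -0.125], [0.531, -0.114], [0.547, -0.055]]
tin [0.748 0.29  0.1  ]
ham [0.797 0.156 0.02 ]
```

```bash
python3 -c "
from h import *
print(togo([.45,.25,.40],180))"
```

```text
(array([0.6124, 0.3723, 0.009 ]), array([ 3.000e-04, -3.000e-04,  7.283e-01]))
```

```bash
python3 -m jog '{"translation":[[0.05,0.03,0],[0.12,0.075,0],[0.2,0.12,0],[0.28,0.17,0],[0.36,0.22,0],[0.44,0.27,0],[0.53,0.32,0],[0.61,0.37,0.01]],"delta_rot":[[0,0,0.07],[0,0,0.15],[0,0,0.23],[0,0,0.31],[0,0,0.39],[0,0,0.47],[0,0,0.55],[0,0,0.62]]}' 1
python3 -c "
from h import *
print(togo([.565,-.09,.40],180))"
```

```text
clock: 0.97
position: [0.4297, 0.2794, 0.4029]
eef_rot: [-0.001, 0.763, -0.647, 0.0]
contact_force: [0.5, 0.6, 0.8]
grip_width: 1.003
grasp_force: 0.0
(array([ 0.7732, -0.1461,  0.0052]), array([-0.0008,  0.0007,  0.1046]))
```

```bash
python3 -m jog '{"translation":[[0.08,-0.015,0],[0.16,-0.03,0],[0.24,-0.05,0],[0.32,-0.06,0],[0.4,-0.08,0],[0.48,-0.095,0],[0.56,-0.11,0],[0.64,-0.125,0]],"delta_rot":[[0,0,0.05],[0,0,0.108],[0,0,0.108],[0,0,0.108],[0,0,0.108],[0,0,0.108],[0,0,0.108],[0,0,0.108]]}' 0.5
python3 -c "
from h import *
print(togo([.565,-.09,.32],180))"
```

```text
clock: 1.63
position: [0.545, -0.0256, 0.4023]
eef_rot: [-0.0, 0.707, -0.707, 0.0]
contact_force: [1.7, 0.5, 0.5]
grip_width: 0.499
grasp_force: 0.0
(array([ 0.1289, -0.0399,  0.1646]), array([-0.0004,  0.0001,  0.0004]))
```

```bash
python3 -m jog '{"translation":[[0.04,-0.01,0.05],[0.08,-0.02,0.1],[0.11,-0.03,0.16],[0.11,-0.03,0.16],[0.11,-0.03,0.16],[0.11,-0.03,0.16],[0.11,-0.03,0.16],[0.11,-0.03,0.16]],"delta_rot":[[0,0,0],[0,0,0],[0,0,0],[0,0,0],[0,0,0],[0,0,0],[0,0,0],[0,0,0]]}' 0.5
python3 -c "
from h import *
print(togo([.565,-.09,.235],180))
c=camera('wrist');cv2.imwrite('pics/w1.png',c['color'][:,:,::-1]);print(proj(c,np.array([.565,-.09,.1])),c['R'].round(3).tolist())"
```

```text
clock: 2.3
position: [0.56, -0.0778, 0.3241]
eef_rot: [-0.001, 0.708, -0.707, 0.001]
contact_force: [1.6, 0.1, 0.0]
grip_width: 0.501
grasp_force: 0.0
(array([ 0.0245, -0.0093,  0.1783]), array([-0.0021,  0.0001,  0.001 ]))
(np.float64(244.402650470844), np.float64(191.46919105177395)) [[-1.0, -0.002, -0.004], [-0.003, 0.964, 0.267], [0.004, 0.267, -0.964]]
```

View pics/w1.png

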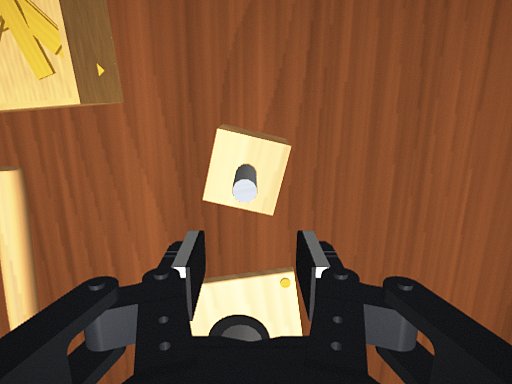

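The wrist view has the pin top at (245,190) against a predicted (244,191), so the estimate is good. I'll descend.

```bash
python3 -m jog '{"translation":[[0.024,-0.009,0.02],[0.024,-0.009,0.05],[0.024,-0.009,0.09],[0.024,-0.009,0.13],[0.024,-0.009,0.16],[0.024,-0.009,0.17],[0.024,-0.009,0.17],[0.024,-0.009,0.17]],"delta_rot":[[0,0,0],[0,0,0],[0,0,0],[0,0,0],[0,0,0],[0,0,0],[0,0,0],[0,0,0]]}' 0.5
python3 -m jog '{"translation":[[0,0,0],[0,0,0],[0,0,0],[0,0,0],[0,0,0],[0,0,0],[0,0,0],[0,0,0]],"delta_rot":[[0,0,0],[0,0,0],[0,0,0],[0,0,0],[0,0,0],[0,0,0],[0,0,0],[0,0,0]]}' 0
python3 -c "
from h import *
print(togo([.565,-.09,.235],180),get_state()['contact_force'])"
```

```text
clock: 3.02
position: [0.5646, -0.0906, 0.2379]
eef_rot: [-0.0, 0.707, -0.707, 0.0]
contact_force: [0.7, 0.0, -0.4]
grip_width: 0.498
grasp_force: 0.0
clock: 3.68
position: [0.5647, -0.0905, 0.2385]
eef_rot: [-0.001, 0.707, -0.707, 0.001]
contact_force: [-1.3, 0.7, 6.0]
grip_width: 0.165
grasp_force: 58.4
(array([-0.0009, -0.0007,  0.007 ]), array([-0.0014, -0.0002,  0.0005])) [-1.32447126  0.68475687  6.00484394]
```

```bash
python3 -m jog '{"translation":[[0,0,-0.01],[0,0,-0.03],[0,0,-0.06],[0,0,-0.1],[0,0,-0.14],[0,0,-0.17],[0,0,-0.19],[0,0,-0.19]],"delta_rot":[[0,0,0],[0,0,0],[0,0,0],[0,0,0],[0,0,0],[0,0,0],[0,0,0],[0,0,0]]}' 0
python3 -m jog '{"translation":[[0.03,0.012,0],[0.08,0.031,0],[0.15,0.059,0],[0.22,0.086,0],[0.28,0.11,0],[0.34,0.133,0],[0.39,0.153,0],[0.408,0.16,0]],"delta_rot":[[0,0,0],[0,0,0],[0,0,0],[0,0,0],[0,0,0],[0,0,0],[0,0,0],[0,0,0]]}' 0
python3 -m jog '{"translation":[[0,0,0],[0,0,0],[0,0,0],[0,0,0],[0,0,0],[0,0,0],[0,0,0],[0,0,0]],"delta_rot":[[0,0,0],[0,0,0],[0,0,0],[0,0,0],[0,0,0],[0,0,0],[0,0,0],[0,0,0]]}' 0
python3 - <<'E'
from h import *
print(togo([.4846,-.2938,.26],180),get_state()['contact_force'])
c=camera('wrist');s=camera('side');t=camera('top')
A=np.hstack([crop(c,100,60,300,324,1.2),crop(s,230,190,90,130,3)[:388]]);print(A.shape)
cv2.imwrite('pics/i1.png',A)
p=np.array([.4846,-.2938,.05]);print(proj(c,p),proj(s,p))
E
```

```text
clock: 4.35
position: [0.5646, -0.0906, 0.335]
eef_rot: [-0.001, 0.707, -0.707, 0.001]
contact_force: [-0.1, 0.4, -0.8]
grip_width: 0.168
grasp_force: 58.6
clock: 5.02
position: [0.4828, -0.297, 0.3307]
eef_rot: [-0.001, -0.706, 0.708, 0.001]
contact_force: [0.5, 0.5, -1.0]
grip_width: 0.163
grasp_force: 58.6
clock: 5.68
position: [0.4846, -0.2942, 0.3321]
eef_rot: [0.0, 0.707, -0.707, 0.0]
contact_force: [0.3, -0.5, -0.1]
grip_width: 0.169
grasp_force: 58.6
(array([-0.0008, -0.    ,  0.1442]), array([-0.0001, -0.0001,  0.0007])) [ 0.29050378 -0.51053977 -0.08760138]Traceback (most recent call last):
  File "<stdin>", line 4, in <module>
    return _nx.concatenate(arrs, 1, dtype=dtype, casting=casting)
           ~~~~~~~~~~~~~~~^^^^^^^^^^^^^^^^^^^^^^^^^^^^^^^^^^^^^^^
ValueError: all the input array dimensions except for the concatenation axis must match exactly, but along dimension 0, the array at index 0 has size 389 and the array at index 1 has size 388
```

```bash
python3 - <<'E'
from h import *
c=camera('wrist');s=camera('side')
A=np.hstack([crop(c,100,84,300,300,1.3),crop(s,230,190,130,130,3)]);print(A.shape)
cv2.imwrite('pics/i2.png',A)
for p in ([.4846,-.2938,.05],[.4845,-.2935,.104],[.4845,-.2935,.194]):print(proj(c,np.array(p)),proj(s,np.array(p)))
E
```

```text
(390, 780, 3)
(np.float64(250.96812909319183), np.float64(187.35137229067837)) (np.float64(272.7417926884098), np.float64(297.66383743664613))
(np.float64(251.22891639880103), np.float64(209.92260083253754)) (np.float64(273.6242114685734), np.float64(276.902533241658))
(np.float64(251.71189821397869), np.float64(289.478049895922)) (np.float64(275.4247299078942), np.float64(239.43076026391967))
```

View pics/i2.png

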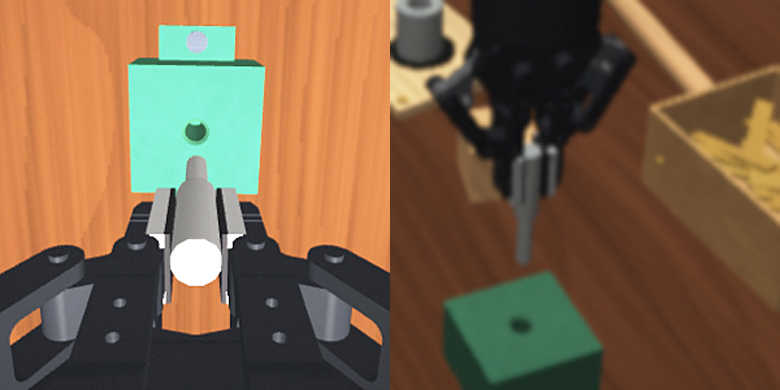

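The wrist view has the hole at (250,185) and the pin tip at about (251,208). The side view has the tip at (274,277) above the hole at (273,298), so they are aligned within a couple of mm.

```bash
python3 - <<'E'
from h import *
c=camera('wrist');s=camera('side')
print(plane(c,250,184.8,.05),plane(s,273.3,298,.05))
E
python3 -m jog '{"translation":[[0,0,0.01],[0,0,0.03],[0,0,0.05],[0,0,0.07],[0,0,0.08],[0,0,0.09],[0,0,0.09],[0,0,0.09]],"delta_rot":[[0,0,0],[0,0,0],[0,0,0],[0,0,0],[0,0,0],[0,0,0],[0,0,0],[0,0,0]]}' 0
python3 - <<'E'
from h import *
c=camera('wrist')
cv2.imwrite('pics/i3.png',crop(c,190,120,130,110,4))
print(get_state()['position'])
E
```

```text
[ 0.48531739 -0.29596553  0.05      ] [ 0.48521182 -0.29508034  0.05      ]
clock: 6.7
position: [0.4844, -0.2945, 0.2869]
eef_rot: [0.0, 0.707, -0.707, -0.0]
contact_force: [0.4, 0.3, -0.9]
grip_width: 0.169
grasp_force: 58.6
[ 0.48452716 -0.29458951  0.28745728]
```

View pics/i3.png

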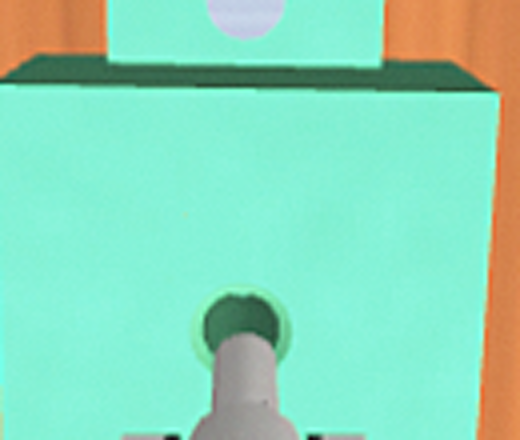

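Tip and hole agree to within 1 mm, so I'll insert.

```bash
python3 -m jog '{"translation":[[0.001,0,0.005],[0.001,0,0.015],[0.001,0,0.027],[0.001,0,0.039],[0.001,0,0.051],[0.001,0,0.063],[0.001,0,0.075],[0.001,0,0.08]],"delta_rot":[[0,0,0],[0,0,0],[0,0,0],[0,0,0],[0,0,0],[0,0,0],[0,0,0],[0,0,0]]}' 0
python3 -m jog '{"translation":[[0,0,0.003],[0,0,0.006],[0,0,0.009],[0,0,0.012],[0,0,0.014],[0,0,0.016],[0,0,0.018],[0,0,0.018]],"delta_rot":[[0,0,0],[0,0,0],[0,0,0],[0,0,0],[0,0,0],[0,0,0],[0,0,0],[0,0,0]]}' 0

```

```text
clock: 7.42
position: [0.4842, -0.2949, 0.2456]
eef_rot: [0.0, 0.707, -0.707, -0.001]
contact_force: [0.4, 0.9, -1.8]
grip_width: 0.17
grasp_force: 58.6
clock: 8.08
position: [0.4845, -0.2951, 0.2386]
eef_rot: [0.0, 0.707, -0.707, 0.0]
contact_force: [-1.3, 1.2, 1.5]
grip_width: 0.17
grasp_force: 59.2
```

```bash
python3 -m jog '{"translation":[[0,0,0.001],[0,0,0.002],[0,0,0.003],[0,0,0.004],[0,0,0.004],[0,0,0.004],[0,0,0.004],[0,0,0.004]],"delta_rot":[[0,0,0],[0,0,0],[0,0,0],[0,0,0],[0,0,0],[0,0,0],[0,0,0],[0,0,0]]}' 0

```

```text
clock: 8.75
position: [0.4845, -0.2951, 0.2384]
eef_rot: [0.0, 0.707, -0.707, 0.001]
contact_force: [-4.9, 3.8, 10.8]
grip_width: 0.173
grasp_force: 60.2
```

```bash
python3 -m jog '{"translation":[[0,0,0],[0,0,0],[0,0,0],[0,0,0],[0,0,-0.01],[0,0,-0.03],[0,0,-0.06],[0,0,-0.1]],"delta_rot":[[0,0,0],[0,0,0],[0,0,0],[0,0,0],[0,0,0],[0,0,0],[0,0,0],[0,0,0]]}' 0.5
python3 -m jog '{"translation":[[0,0,-0.05],[0,0,-0.12],[-0.05,-0.01,-0.15],[-0.11,-0.015,-0.17],[-0.18,-0.025,-0.17],[-0.25,-0.035,-0.17],[-0.33,-0.05,-0.17],[-0.4,-0.06,-0.17]],"delta_rot":[[0,0,0],[0,0,0],[0,0,0],[0,0,0],[0,0,0],[0,0,0],[0,0,0],[0,0,0]]}' 1
python3 - <<'E'
from h import *
s=camera('side');p=camera('top')
A=np.hstack([crop(s,230,230,100,100,3),crop(p,355,180,100,100,3)]);cv2.imwrite('pics/home.png',A)
print(togo([.554,.218,.34],180))
for z in (.05,.1):print(proj(s,np.array([.4848,-.295,z])),proj(p,np.array([.4848,-.295,z])))
E
```

```text
clock: 9.42
position: [0.4842, -0.2949, 0.2861]
eef_rot: [0.001, 0.707, -0.707, -0.001]
contact_force: [1.2, -0.4, -0.0]
grip_width: 0.499
grasp_force: 0.0
clock: 10.08
position: [0.5142, -0.0932, 0.3724]
eef_rot: [-0.001, 0.707, -0.707, 0.001]
contact_force: [1.0, 0.2, 0.4]
grip_width: 0.997
grasp_force: 0.0
(array([-0.6179, -0.0819,  0.0648]), array([-0.0009,  0.0005,  0.0035]))
(np.float64(273.096290965929), np.float64(298.0317061843867)) (np.float64(405.35905114085085), np.float64(228.5512940928213))
(np.float64(274.0285761024833), np.float64(278.92074928842874)) (np.float64(414.50292079869007), np.float64(225.94994254819954))
```

View pics/home.png

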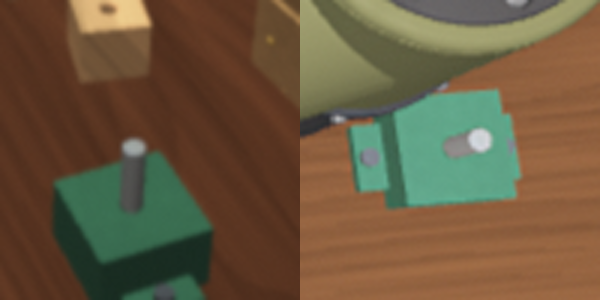

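The pin is home upright: its top is at (274,279) in the side view, against a predicted (274,279). Next, the left bushing.

```bash
python3 -m jog '{"translation":[[-0.08,-0.01,0],[-0.16,-0.02,0],[-0.24,-0.03,0.01],[-0.32,-0.04,0.02],[-0.4,-0.05,0.03],[-0.48,-0.065,0.04],[-0.55,-0.075,0.05],[-0.6,-0.08,0.06]],"delta_rot":[[0,0,0],[0,0,0],[0,0,0],[0,0,0],[0,0,0],[0,0,0],[0,0,0],[0,0,0]]}' 1
python3 -m jog '{"translation":[[0,0,0],[0,0,0],[0,0,0],[0,0,0],[0,0,0],[0,0,0],[0,0,0],[0,0,0]],"delta_rot":[[0,0,0],[0,0,0],[0,0,0],[0,0,0],[0,0,0],[0,0,0],[0,0,0],[0,0,0]]}' 1
python3 - <<'E'
from h import *
c=camera('wrist');cv2.imwrite('pics/b1.png',c['color'][:,:,::-1])
for p in ([.554,.218,.065],[.5715,.0915,.065]):print(proj(c,np.array(p)))
print(togo([.554,.218,.20],180))
E
```

```text
clock: 10.85
position: [0.5544, 0.2074, 0.3414]
eef_rot: [-0.0, 0.708, -0.707, 0.0]
contact_force: [0.1, -0.9, -1.1]
grip_width: 1.0
grasp_force: 0.0
clock: 11.52
position: [0.5542, 0.2045, 0.3413]
eef_rot: [0.0, -0.707, 0.707, -0.0]
contact_force: [-0.6, -0.2, 0.2]
grip_width: 1.001
grasp_force: 0.0
(np.float64(251.51944936278514), np.float64(204.97421946115392))
(np.float64(225.98687954770008), np.float64(28.366563142437172))
(array([-0.0266,  0.0005,  0.2824]), array([-0.0001,  0.0001,  0.    ]))
```

View pics/b1.png

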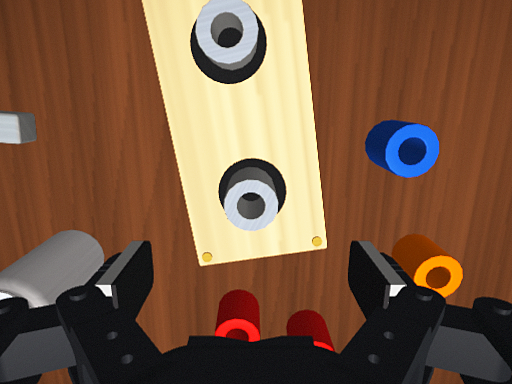

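The wrist view has the left bushing top at (250.5,205) against a predicted (251.5,205), and the right one at (227,30). Descending and gripping.

```bash
python3 -m jog '{"translation":[[-0.013,0,0.02],[-0.026,0.001,0.06],[-0.026,0.001,0.11],[-0.026,0.001,0.16],[-0.026,0.001,0.21],[-0.026,0.001,0.25],[-0.026,0.001,0.28],[-0.026,0.001,0.29]],"delta_rot":[[0,0,0],[0,0,0],[0,0,0],[0,0,0],[0,0,0],[0,0,0],[0,0,0],[0,0,0]]}' 1
python3 -m jog '{"translation":[[0,0,0],[0,0,0],[0,0,0],[0,0,0],[0,0,0],[0,0,0],[0,0,0],[0,0,0]],"delta_rot":[[0,0,0],[0,0,0],[0,0,0],[0,0,0],[0,0,0],[0,0,0],[0,0,0],[0,0,0]]}' 0.3
python3 -c "
from cell import *;s=get_state();print(s['contact_force'],s['joint_torque'])"
```

```text
clock: 12.23
position: [0.5526, 0.2178, 0.1919]
eef_rot: [0.003, 0.707, -0.707, -0.001]
contact_force: [0.1, -1.5, -0.6]
grip_width: 1.0
grasp_force: 0.0
clock: 12.9
position: [0.5541, 0.2184, 0.1978]
eef_rot: [-0.001, 0.707, -0.707, 0.0]
contact_force: [-1.4, 0.5, 5.1]
grip_width: 0.504
grasp_force: 61.5
[-1.3865303   0.50326612  5.09475188] [-6.52000476e-01 -3.48497057e+01  3.01312673e+01  5.98800257e+00
  2.99113272e-01  1.51055690e-02]
```

Lift clear by about 60 mm and hold still to read the weight.

```bash
python3 -m jog '{"translation":[[0,0,-0.01],[0,0,-0.03],[0,0,-0.06],[0,0,-0.09],[0,0,-0.11],[0,0,-0.12],[0,0,-0.12],[0,0,-0.12]],"delta_rot":[[0,0,0],[0,0,0],[0,0,0],[0,0,0],[0,0,0],[0,0,0],[0,0,0],[0,0,0]]}'
for i in 1 2; do python3 -m jog '{"translation":[[0,0,0],[0,0,0],[0,0,0],[0,0,0],[0,0,0],[0,0,0],[0,0,0],[0,0,0]],"delta_rot":[[0,0,0],[0,0,0],[0,0,0],[0,0,0],[0,0,0],[0,0,0],[0,0,0],[0,0,0]]}' >/dev/null
python3 -c "
from cell import *
import numpy as np
F=[];T=[]
for i in range(5):
  camera('side');s=get_state();F.append(s['contact_force']);T.append(s['joint_torque'])
print(np.mean(F,0),np.std(F,0),np.mean(T,0)[1:3],s['position'])"; done
```

```text
clock: 13.57
position: [0.5535, 0.218, 0.2555]
eef_rot: [0.0, 0.707, -0.707, -0.0]
contact_force: [0.1, -0.1, -2.5]
grip_width: 0.502
grasp_force: 61.2
[ 0.02430734 -0.17846166 -2.05667371] [0.62964512 0.52526718 0.46171648] [-38.048702    34.91090012] [0.55369499 0.2180181  0.25605375]
[ 0.08326741 -0.00362547 -2.34295547] [0.27831901 0.55849326 0.25864629] [-38.06168962  34.91645336] [0.55369736 0.21801709 0.25601104]
```

About 2.2 N, so roughly 0.22 kg, which looks like the light one. Setting it back.

```bash
python3 -m jog '{"translation":[[0,0,0.01],[0,0,0.03],[0,0,0.055],[0,0,0.08],[0,0,0.095],[0,0,0.105],[0,0,0.112],[0,0,0.116]],"delta_rot":[[0,0,0],[0,0,0],[0,0,0],[0,0,0],[0,0,0],[0,0,0],[0,0,0],[0,0,0]]}'
python3 -m jog '{"translation":[[0,0,0.001],[0,0,0.002],[0,0,0.003],[0,0,0.003],[0,0,0.003],[0,0,0.003],[0,0,0.003],[0,0,0.003]],"delta_rot":[[0,0,0],[0,0,0],[0,0,0],[0,0,0],[0,0,0],[0,0,0],[0,0,0],[0,0,0]]}'
```

```text
clock: 16.07
position: [0.5536, 0.2179, 0.1979]
eef_rot: [0.001, 0.707, -0.707, 0.0]
contact_force: [-5.7, -2.0, 6.7]
grip_width: 0.505
grasp_force: 61.7
clock: 16.73
position: [0.5538, 0.218, 0.1979]
eef_rot: [-0.0, 0.707, -0.707, 0.0]
contact_force: [-4.8, -1.8, 5.7]
grip_width: 0.502
grasp_force: 61.7
```

```bash
python3 -m jog '{"translation":[[0,0,0],[0,0,0],[0,0,0],[0,0,0],[0,0,0],[0,0,0],[0,0,-0.01],[0,0,-0.04]],"delta_rot":[[0,0,0],[0,0,0],[0,0,0],[0,0,0],[0,0,0],[0,0,0],[0,0,0],[0,0,0]]}' 1
python3 -m jog '{"translation":[[0,0,-0.05],[0,0,-0.12],[0,0,-0.19],[0.05,-0.007,-0.2],[0.11,-0.015,-0.2],[0.17,-0.023,-0.2],[0.22,-0.03,-0.2],[0.23,-0.032,-0.2]],"delta_rot":[[0,0,0],[0,0,0],[0,0,0],[0,0,0],[0,0,0],[0,0,0],[0,0,0],[0,0,0]]}' 1
python3 -m jog '{"translation":[[0.005,0,0],[0.01,-0.001,0],[0.01,-0.001,0],[0.01,-0.001,0],[0.01,-0.001,0],[0.01,-0.001,0],[0.01,-0.001,0],[0.01,-0.001,0]],"delta_rot":[[0,0,0],[0,0,0],[0,0,0],[0,0,0],[0,0,0],[0,0,0],[0,0,0],[0,0,0]]}' 1
python3 - <<'E'
from h import *
t=camera('top');c=camera('wrist');s=camera('side');A=np.hstack([crop(c,56,0,400,384,1),crop(s,180,140,96,96,4)]);cv2.imwrite('pics/b2.png',A)
for p in ([.554,.218,.065],[.5715,.0915,.065]):print(proj(c,np.array(p)),proj(s,np.array(p)))
print(togo([.5715,.0915,.196],180))
E
```

```text
clock: 17.4
position: [0.553, 0.2176, 0.2143]
eef_rot: [0.002, 0.707, -0.707, -0.001]
contact_force: [0.2, 0.1, 0.0]
grip_width: 1.002
grasp_force: 0.0
clock: 18.07
position: [0.5699, 0.1, 0.3173]
eef_rot: [0.0, -0.706, 0.708, -0.0]
contact_force: [0.3, 0.7, 0.7]
grip_width: 0.998
grasp_force: 0.0
clock: 18.73
position: [0.5702, 0.0984, 0.3165]
eef_rot: [0.0, 0.707, -0.707, 0.0]
contact_force: [0.8, 0.1, 0.5]
grip_width: 1.003
grasp_force: 0.0
(np.float64(271.2915867905913), np.float64(341.51014661493576)) (np.float64(217.26646408928332), np.float64(171.4540518531059))
(np.float64(249.35100893085706), np.float64(188.47592843732767)) (np.float64(239.42031119041718), np.float64(190.90599164183334))
(array([ 0.0132, -0.0025,  0.2411]), array([ 0.    , -0.0001,  0.0004]))
```

View pics/b2.png

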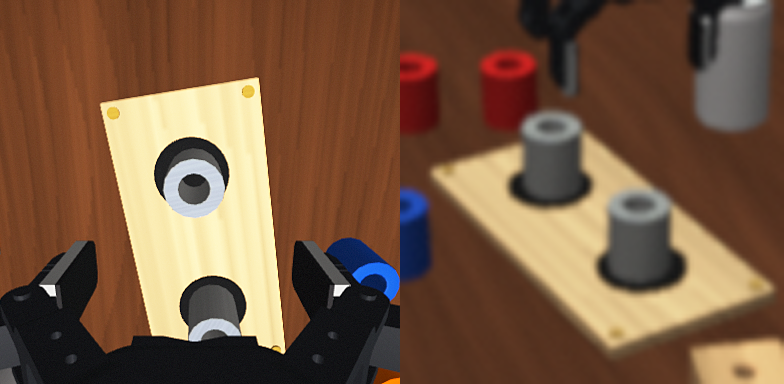

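The left bushing stands upright on its pad. The right one is at (250,188), against a predicted (249,188). Grip, lift and weigh it.

```bash
python3 -m jog '{"translation":[[0.007,-0.001,0.01],[0.013,-0.0025,0.04],[0.013,-0.0025,0.08],[0.013,-0.0025,0.12],[0.013,-0.0025,0.16],[0.013,-0.0025,0.2],[0.013,-0.0025,0.23],[0.013,-0.0025,0.24]],"delta_rot":[[0,0,0],[0,0,0],[0,0,0],[0,0,0],[0,0,0],[0,0,0],[0,0,0],[0,0,0]]}' 1
python3 -m jog '{"translation":[[0,0,0],[0,0,0],[0,0,0],[0,0,0],[0,0,0],[0,0,0],[0,0,0],[0,0,0]],"delta_rot":[[0,0,0],[0,0,0],[0,0,0],[0,0,0],[0,0,0],[0,0,0],[0,0,0],[0,0,0]]}' 0.3
python3 -m jog '{"translation":[[0,0,-0.01],[0,0,-0.03],[0,0,-0.06],[0,0,-0.09],[0,0,-0.11],[0,0,-0.12],[0,0,-0.12],[0,0,-0.12]],"delta_rot":[[0,0,0],[0,0,0],[0,0,0],[0,0,0],[0,0,0],[0,0,0],[0,0,0],[0,0,0]]}'
python3 -m jog '{"translation":[[0,0,0],[0,0,0],[0,0,0],[0,0,0],[0,0,0],[0,0,0],[0,0,0],[0,0,0]],"delta_rot":[[0,0,0],[0,0,0],[0,0,0],[0,0,0],[0,0,0],[0,0,0],[0,0,0],[0,0,0]]}' >/dev/null
python3 -c "
from cell import *
import numpy as np
F=[]
for i in range(6):
  camera('side');s=get_state();F.append(s['contact_force'])
print(np.mean(F,0),np.std(F,0),s['position'])"
```

```text
clock: 19.55
position: [0.5705, 0.0909, 0.193]
eef_rot: [-0.002, -0.707, 0.707, 0.001]
contact_force: [-0.9, 0.5, -0.1]
grip_width: 1.004
grasp_force: 0.0
clock: 20.22
position: [0.5719, 0.0917, 0.1984]
eef_rot: [-0.001, 0.707, -0.707, 0.001]
contact_force: [-1.7, 0.3, 6.0]
grip_width: 0.505
grasp_force: 61.6
clock: 20.88
position: [0.5713, 0.0915, 0.256]
eef_rot: [0.0, 0.707, -0.707, -0.0]
contact_force: [-0.6, 0.7, -3.4]
grip_width: 0.504
grasp_force: 61.5
[ 0.04486072 -0.15302698 -4.00813728] [0.67837872 0.33077952 0.52243206] [0.57149237 0.09152505 0.25654996]
```

4.0 N against 2.2 N, so the right bushing is the steel one. Carry it over the pin.

```bash
python3 -m jog '{"translation":[[0,0,-0.02],[0,0,-0.06],[0,0,-0.11],[0.02,0.004,-0.15],[0.06,0.013,-0.17],[0.11,0.025,-0.17],[0.17,0.038,-0.17],[0.23,0.051,-0.17]],"delta_rot":[[0,0,0],[0,0,0],[0,0,0],[0,0,0],[0,0,0],[0,0,0],[0,0,0],[0,0,0]]}'
python3 -m jog '{"translation":[[0.06,0.013,0],[0.13,0.029,0],[0.2,0.045,0],[0.27,0.061,0],[0.34,0.076,0],[0.41,0.092,0],[0.47,0.106,0],[0.51,0.115,0]],"delta_rot":[[0,0,0],[0,0,0],[0,0,0],[0,0,0],[0,0,0],[0,0,0],[0,0,0],[0,0,0]]}'
python3 -m jog '{"translation":[[0.02,0.004,0],[0.03,0.006,0],[0.03,0.006,0],[0.03,0.006,0],[0.03,0.006,0],[0.03,0.006,0],[0.03,0.006,0],[0.03,0.006,0]],"delta_rot":[[0,0,0],[0,0,0],[0,0,0],[0,0,0],[0,0,0],[0,0,0],[0,0,0],[0,0,0]]}'
python3 -c "
from h import *
print(togo([.4848,-.295,.316],180))"
```

```text
clock: 22.52
position: [0.5456, -0.0243, 0.3428]
eef_rot: [-0.001, 0.708, -0.707, 0.0]
contact_force: [0.6, -1.8, -3.5]
grip_width: 0.503
grasp_force: 61.8
clock: 23.18
position: [0.4875, -0.2811, 0.3427]
eef_rot: [-0.0, -0.707, 0.708, -0.001]
contact_force: [-0.1, 0.6, -3.8]
grip_width: 0.503
grasp_force: 61.7
clock: 23.85
position: [0.4859, -0.2929, 0.3417]
eef_rot: [-0.0, 0.708, -0.707, 0.0]
contact_force: [0.1, -0.1, -4.3]
grip_width: 0.505
grasp_force: 61.7
(array([0.0041, 0.0022, 0.0513]), array([-0.0001, -0.0001,  0.0009]))
```

```bash
python3 -m jog '{"translation":[[0.004,0.002,0.01],[0.004,0.002,0.02],[0.004,0.002,0.03],[0.004,0.002,0.04],[0.004,0.002,0.05],[0.004,0.002,0.051],[0.004,0.002,0.051],[0.004,0.002,0.051]],"delta_rot":[[0,0,0],[0,0,0],[0,0,0],[0,0,0],[0,0,0],[0,0,0],[0,0,0],[0,0,0]]}'
python3 -m jog '{"translation":[[0,0,0],[0,0,0],[0,0,0],[0,0,0],[0,0,0],[0,0,0],[0,0,0],[0,0,0]],"delta_rot":[[0,0,0],[0,0,0],[0,0,0],[0,0,0],[0,0,0],[0,0,0],[0,0,0],[0,0,0]]}'
python3 - <<'E'
from h import *
c=camera('wrist');s=camera('side')
A=np.hstack([crop(c,56,0,400,384,1),crop(s,226,200,96,96,4)]);cv2.imwrite('pics/f.png',A)
print(togo([.4848,-.295,.316],180),get_state()['qvel'].round(3) if hasattr(get_state()['qvel'],'round') else '')
for z in(.1,.133,.183):print(z,proj(c,np.array([.4848,-.295,z])),proj(s,np.array([.4848,-.295,z])))
E
```

```text
clock: 24.52
position: [0.4847, -0.2956, 0.3162]
eef_rot: [0.0, 0.707, -0.707, 0.0]
contact_force: [0.5, 0.1, -3.9]
grip_width: 0.504
grasp_force: 61.7
clock: 25.18
position: [0.4847, -0.2955, 0.3161]
eef_rot: [0.0, 0.707, -0.707, 0.0]
contact_force: [0.2, -0.1, -4.0]
grip_width: 0.505
grasp_force: 61.7
(array([-0.001 , -0.0002,  0.0001]), array([ 0.    , -0.0001,  0.0003])) [ 0.001 -0.     0.001  0.001  0.     0.001]
0.1 (np.float64(251.1008466437811), np.float64(215.814749278652)) (np.float64(274.0285761024833), np.float64(278.92074928842874))
0.133 (np.float64(251.21023910824374), np.float64(238.43525826221662)) (np.float64(274.6738023448265), np.float64(265.6942261764793))
0.183 (np.float64(251.49051675790267), np.float64(296.391929438305)) (np.float64(275.7003866791814), np.float64(244.65022558623758))
```

View pics/f.png

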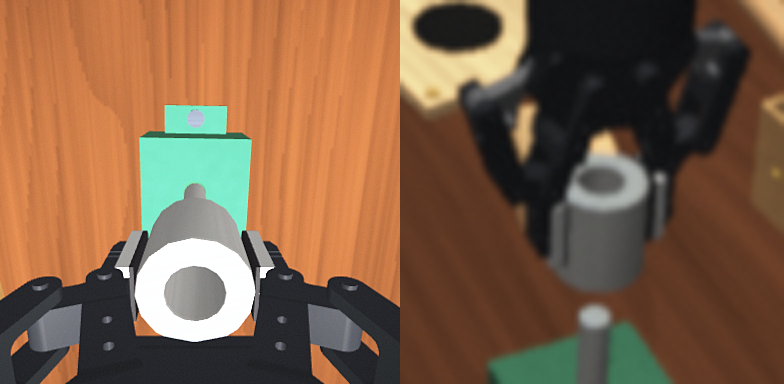

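```bash
python3 - <<'E'
from h import *
c=camera('wrist');g=(c["color"].min(2)>235).astype(np.uint8);g[:232]=0;g[345:]=0;g[:,:187]=0;g[:,316:]=0
cs,h=cv2.findContours(g,cv2.RETR_CCOMP,cv2.CHAIN_APPROX_NONE)
for k in cs:
    if len(k)>80:
        p=k[:,0,:].astype(float);P=np.array([plane(c,*q,.183)[:2] for q in p])
        A=np.c_[2*P,np.ones(len(P))];x=np.linalg.lstsq(A,(P**2).sum(1),rcond=None)[0]
        print(len(k),x[:2].round(4),'r',np.sqrt(x[2]+x[0]**2+x[1]**2).round(4),get_state()['position'])
E
```

```text
317 [ 0.4851 -0.2966] r 0.0205 [ 0.4846748  -0.2955127   0.31607222]
171 [ 0.4851 -0.2961] r 0.0112 [ 0.4846748  -0.2955127   0.31607222]
```

```bash
python3 -m jog '{"translation":[[-0.001,0,0],[-0.0025,0,0],[-0.0025,0,0],[-0.0025,0,0],[-0.0025,0,0],[-0.0025,0,0],[-0.0025,0,0],[-0.0025,0,0]],"delta_rot":[[0,0,0],[0,0,0],[0,0,0],[0,0,0],[0,0,0],[0,0,0],[0,0,0],[0,0,0]]}'
python3 -m jog '{"translation":[[0,0,0],[0,0,0],[0,0,0],[0,0,0],[0,0,0],[0,0,0],[0,0,0],[0,0,0]],"delta_rot":[[0,0,0],[0,0,0],[0,0,0],[0,0,0],[0,0,0],[0,0,0],[0,0,0],[0,0,0]]}'
python3 -c "
from cell import *
print(job_done())"
```

```text
clock: 26.0
position: [0.4847, -0.2943, 0.3161]
eef_rot: [0.0, 0.707, -0.707, 0.0]
contact_force: [-0.0, -0.4, -3.8]
grip_width: 0.5
grasp_force: 61.7
clock: 26.67
position: [0.4847, -0.2943, 0.3161]
eef_rot: [0.0, 0.707, -0.707, 0.0]
contact_force: [0.3, -0.2, -3.9]
grip_width: 0.503
grasp_force: 61.7
the job is handed in; nothing more can be done
None
```

Job handed in at 26.7 s, no verdict returned: pin fully home in the green block, lighter left bushing (about 2.2 N) back upright on its pad, and the heavier right one (about 4.0 N) held still about 3 cm above the pin's top, centred to within about 1–2 mm by camera.

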